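# Close a pin badge in the sprung hand die

## Task

Lay the yellow badge, still with its grey flat back sticking out on top, in the badge die between the four locating pins. Then take the green-handled pusher and press the back squarely down until the die's sprung plate has bottomed out level and the back is fully home in the shell; lean on it firmly for a moment, with about 20 N and never more than 25 N, which would crush the badge. Lift off, leave the closed badge in the die and stand the pusher upright in its wooden rest again, disturbing nothing else.

Things in the scene. Friction and masses are not known exactly. Their poses are not given: they have to be found in the camera images.
- badge_mid (a point): The yellow badge, 45 g, lying flat on the plywood board: a yellow disc (shell) of diameter 46 mm, 7 mm high, out of whose top a grey disc of diameter 36 mm (the flat back) stands 3.7 to 4.7 mm at first. The point is the shell's centre, 3.5 mm above its underside; z is up. Grip it across the yellow shell, not the grey back.
- badge_back (a joint): How far the grey back has been pressed into the yellow shell, in m: 0 to 0.001 at the start, 0.0045 fully home (its top then stands 0.2 mm above the shell's). It is a press fit: it moves only under 12 N or more and stays where it is left. More than 25 N on it crushes the badge.
- plate_top (a point): Sprung plate of the badge die: an aluminium disc of diameter 76 mm that can rock, so pressed askew it tilts. Point: centre of its top face, 62 mm above the table when up; z is its normal. Four tapered pins, 5 mm high, stand 29.5 mm from the centre, at 45 degrees between its x and y axes. The badge lies between them, 2.5 mm play all round; fingers closing along x or y pass between the pins.
- plate (a joint): How far the sprung plate has gone down, in m: 0 is up; it bottoms out on a hard stop somewhere between 0.003 and 0.014, as the depth ring happens to be set: that has to be felt. The springs push back with 2.5 N at first and 7 N at the most, less than the 12 N the back needs, so the back goes in only once the plate stands on its stop.
- pusher_mid (a point): The pusher, a loose hand tool like a coffee tamper, about 280 g, 90 mm high, standing upright in its rest: a flat round steel face of diameter 48 mm, 11 mm thick, at the bottom, a neck, and a green round handle of diameter 30 mm between 34 and 74 mm above the face. The point is on its axis, 45 mm above the flat face; z is up along the handle.
- rest_floor (a point): The pusher's rest: a light wooden block 84 x 84 x 16 mm, fixed to the table, with a round recess of diameter 55 mm and 6 mm deep in which the pusher stands. The point is the centre of the recess's floor, 10 mm above the table.
- badge_blue: A finished blue badge, domed disc of diameter 46 mm, 8 mm high, on the plywood board; to be left alone. Origin: centre of its underside.
- badge_green: A finished green badge, the same size, on the plywood board; to be left alone. Origin: centre of its underside.
- scissors_blue: Large scissors with blue handles, 200 mm long, on the green cutting mat; bystander. Origin near the pivot.
- scissors_green: Small scissors with green handles, 140 mm long, on the cutting mat; bystander. Origin near the pivot.
- phone: A phone in a pale turquoise case, 150 x 75 x 9 mm, lying flat; bystander. Origin: centre of its underside.
- tape: A yellow roll of tape lying flat, diameter 90 mm, 24 mm high; bystander. Origin: centre of its underside.
- glue: A white glue bottle with an orange cap, diameter 38 mm, 105 mm high, standing; bystander. Origin: centre of its underside.
- board: Plywood board, 120 x 210 x 8 mm, fixed. On its top, 8 mm above the table, the yellow badge lies in a row with a blue and a green one, 66 mm apart along the board's y axis; which of the three places is the yellow one's varies. Fingers that close along the board's x axis (across the row) have free space on both sides. Origin: centre of its underside.
- die: The badge die under the plate, fixed: blue foot 130 x 100 x 12 mm, round steel housing of diameter 84 mm and 35 mm high with a brass depth ring of diameter 94 mm, springs above it. Origin: centre of the foot's underside; x and y are those of the plate.
Mind the look-alikes: they are no part of the job. What is shaped like the die but orange, pink or purple is not meant.

How it is judged:
By the outcome, as a careful person would: the job done as asked, in the order asked, and still so for the second after the job is handed in, with the robot touching nothing.
It also fails if it takes over 69 s, if anything falls off the work surface, if the arm or the gripper's body presses on something with over 40 N, if the wrist force passes 120 N, or if a joint passes its speed limit or range.

## Robot

A 6-joint arm with a two-finger parallel gripper is mounted at the origin on the work surface. World frame = base frame: x ahead of the robot, y to its left, z up, the work surface at z = 0. Lengths are in m, angles in rad, forces in N, time in s.
With the tool pointing down it reaches from about 0.275 to 0.825 m from the base axis. Payload 4.9 kg.
Tool frame: the origin (TCP) lies midway between the tips of the shut fingers; the grasp point (between the pads) lies 19 mm behind it (grip_point_offset is the distance from the TCP to the grasp point, in m); z points along the fingers, y is the line along which they close (so a half turn about z gives the same grasp; the last joint's range is limited). The gripper opens to 85 mm and grips with 20 to 120 N. Pads are 22 mm wide; open, the fingers measure 114 mm over their backs; the gripper's body (76 mm by 85 mm) begins 54 mm behind the grasp point. The pads swing forward as they close: fully open they stand 13 mm farther back than shut.
Start: joints at [1.103, 0.326, -0.193, 1.052, 0, 1.437], TCP at [0.18, 0.52, 0.231] pointing down, gripper open.
Joint ranges: [-2.65, 2.65], [-0.97, 1.79], [-1.3, 1.35], [-1.93, 2.1], [-1.47, 1.37], [-3.14, 3.14]. Speed limits (rad/s): [2.57, 2.57, 3.14, 3.14, 3.14, 3.14].

## Interface

Orientations are given as a rotation vector (axis times angle).
In Python, from cell import * gives the robot as it stands. Calls block until the motion is done:
- movep(position, orientation): joint-space move of the TCP to a pose.
- move_l(position, velocity=0.15, rot=None, until_force=None): straight line of the TCP; rot=None keeps the orientation; velocity is the mean speed in m/s. With until_force (N) it stops when the force on the tool has changed by that much, and returns True; else False.
- set_joints(angles): joint-space move.
- let_go() and grab(newtons=None): open the fingers fully, or close them until they stop; newtons is the grip in N (None keeps the last).
- sleep(seconds).
- ik(position, orientation): joint angles nearest the present ones, or None.
- get_state(): the state.
- grab_frame(name): name is "scene" or "top"; returns a dict with "img" (480x640x3 uint8, red, green, blue), "fx", "fy", "cx", "cy" (pixels), "cam_to_world" (4x4, takes a point from camera to world coordinates). Camera axes: x right, y down, z forward; pixel columns grow to the right and rows downward; lengths in m; the calibration is good to about 2 mm. A picture is of the moment at which its call begins. There is no depth.
A pose or a line that the arm cannot do raises MotionError and nothing moves.
- sign_off(): hands the job in; it is judged then, once.
Trained networks look in the newest picture that a camera, given by its name, has taken for a name from the list of things; names that differ only in an ending like _2 or _b are one class to them, and where a whole thing is asked for, a point or a joint stands for the part that bears it (a point fixed in the world has none). Each returns a list of dicts, best first, with "score" (0 to 1); they miss things now and then, are a little off and sometimes report something else, mostly with a low value. They report only what shows in the picture. A call takes as long as a camera call. They do not tell look-alikes from the thing itself.
- spot_in(camera, name): "centre" ([column, row] in pixels, amid what is visible of it).
- silhouettes(camera, name): "mask" (480x640 bool, what is visible of it) and "centre" ([column, row] in pixels, amid what is visible of it).
- tip_of(camera, name): "centre" ([column, row] in pixels: a listed point, or the origin of a listed thing).
The state is a dict: "clock": time; "q": joint angles; "joint_velocities": joint speeds; "tau": joint torques, N m; "position": TCP position; "eef_rot": TCP orientation; "contact_force": force on the tool from outside, world axes, zero at the start; "wrist_torque": the same for the moment, N m; "finger_gap": opening from 0.0 (shut) to 1.0 (fully open); "grasp_force": force on a finger pad.
Only numpy, scipy, OpenCV 4.12 (cv2) and the standard library are available. Lean on these libraries where they do the work, as an engineer would, in place of code of your own. Each camera call takes 0.05 s, during which the arm holds its last target. There are 200 camera calls.

## Working session

There is one attempt and no reset: what is moved stays moved. The work goes in short steps, each a Python script; the robot and the scene stay as the last script left them, time stands still between calls to the robot, and variables do not carry over. Pictures are saved under pics/ and viewed, at most 10 in all, crops included, and the job is handed in when it is done.

```bash
mkdir -p pics; ls
python3 - <<'E'
from cell import *
import cv2,numpy as np
for c in("top","scene"):
    f=grab_frame(c); cv2.imwrite(f"pics/{c}0.png",f["img"][:,:,::-1])
    print(c,f["fx"],f["cx"],f["cy"],np.round(f["cam_to_world"],3).tolist())
    for n in("badge_mid","plate_top","pusher_mid","rest_floor","board","die","badge_blue","badge_green","glue"):
        print(n,[(np.round(d["centre"],1).tolist(),round(d["score"],2)) for d in tip_of(c,n)][:4])
print(get_state())
E
```

```text
pics
top 556.1950928871876 313.3377130832541 233.23603352994317 [[0.004, -0.983, 0.185, 0.274], [-1.0, -0.008, -0.022, 0.089], [0.023, -0.184, -0.983, 1.278], [0.0, 0.0, 0.0, 1.0]]
badge_mid [([246.7, 256.1], 0.68)]
plate_top [([406.3, 296.2], 0.93), ([319.3, 234.1], 0.84), ([216.8, 360.4], 0.74)]
pusher_mid [([469.9, 239.1], 0.57)]
rest_floor [([463.1, 243.5], 0.98)]
board [([221.6, 247.0], 0.63), ([469.0, 241.5], 0.44)]
die [([108.6, 292.7], 0.85), ([398.9, 298.6], 0.84), ([317.4, 242.0], 0.64), ([219.6, 355.8], 0.62)]
badge_blue [([218.9, 247.0], 0.65)]
badge_green [([191.0, 241.1], 0.53), ([490.2, 179.1], 0.37)]
glue [([492.3, 177.3], 0.72)]
scene 485.1353339909688 316.5904360131558 234.1946056439928 [[-0.844, 0.4, -0.357, 0.96], [0.536, 0.635, -0.557, 0.817], [0.004, -0.661, -0.75, 1.067], [0.0, 0.0, 0.0, 1.0]]
badge_mid [([352.2, 278.1], 0.77)]
plate_top [([457.9, 341.2], 0.97), ([311.0, 177.7], 0.9), ([431.5, 243.1], 0.7), ([302.6, 236.4], 0.68)]
pusher_mid [([353.5, 278.4], 0.33)]
rest_floor []
board [([356.2, 300.1], 0.96), ([256.8, 176.5], 0.15)]
die [([312.3, 192.4], 0.94)
[... 163 characters left out ...]
1.7], 0.58)]
{'clock': 1.0, 'q': array([ 1.10275641e+00,  3.26209746e-01, -1.92574969e-01,  1.05203412e+00,
       -6.61737023e-07,  1.43659243e+00]), 'joint_velocities': array([ 0.00088973,  0.00065724, -0.00049779, -0.00042505,  0.00072823,
        0.00042216]), 'tau': array([-6.29936421e-04, -4.43336463e+01,  2.62761551e+01,  1.09217672e-03,
        1.84123619e-04, -1.25143833e-05]), 'position': array([0.18021688, 0.51965296, 0.23128504]), 'eef_rot': array([-5.21955723e-01, -3.09792328e+00,  3.40760809e-05]), 'contact_force': array([ 0.26536455, -0.19698807, -0.45285273]), 'wrist_torque': array([ 0.0502838 , -0.01079903,  0.01595376]), 'grasp_force': 0.0, 'finger_gap': 0.9991368437290896}
```

View pics/top0.png

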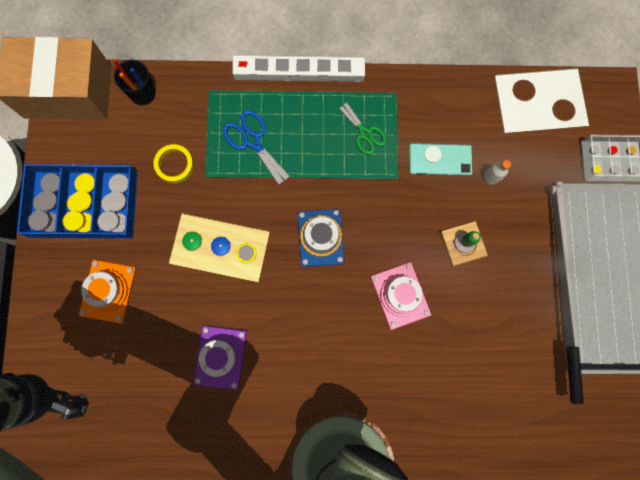

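View pics/scene0.png

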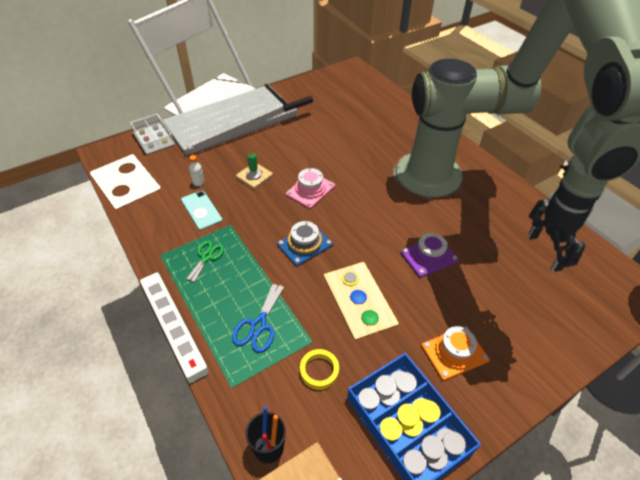

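The top picture shows four dies: blue (320,236), orange (104,290), pink (402,296) and purple (217,357). The task's die has a blue foot, so it is the one at (320,236), or (303,236) in the scene view. The yellow badge with the grey back is at the end of the board row, at top (246,253) and scene (350,278). The pusher stands in its rest at (466,241). The yellow discs in the blue tray are not meant.

```bash
cat > h.py <<'E'
from cell import *
import cv2,numpy as np
from scipy.spatial.transform import Rotation as R
def ray(f,p):
    T=np.array(f["cam_to_world"]); d=T[:3,:3]@[(p[0]-f["cx"])/f["fx"],(p[1]-f["cy"])/f["fy"],1]
    return T[:3,3],d
def onz(f,p,z):
    o,d=ray(f,p); return o+d*(z-o[2])/d[2]
def proj(f,P):
    T=np.array(f["cam_to_world"]); c=T[:3,:3].T@(np.asarray(P)-T[:3,3])
    return np.array([f["fx"]*c[0]/c[2]+f["cx"],f["fy"]*c[1]/c[2]+f["cy"]])
def rot(yaw):  # tool down, closing axis (tool y) at angle yaw+90deg from world x up to sign; tool x along yaw
    return (R.from_euler('z',yaw)*R.from_euler('x',np.pi)).as_rotvec()
def poly(f,m,z):
    c=max(cv2.findContours(m.astype(np.uint8),cv2.RETR_EXTERNAL,cv2.CHAIN_APPROX_NONE)[0],key=cv2.contourArea)[:,0,:]
    return np.array([onz(f,p,z)[:2] for p in c])
def blob(f,m,seed):
    n,l,s,c=cv2.connectedComponentsWithStats(m.astype(np.uint8))
    k=min(range(1,n),key=lambda i:np.hypot(*(c[i]-seed))+(1e3 if s[i,4]<15 else 0)); return l==k
E
cat > m.py <<'E'
from h import *
for c,sd,sb in(("top",(320,236),(246,253)),("scene",(304,240),(350,278))):
    f=grab_frame(c); hsv=cv2.cvtColor(f["img"],cv2.COLOR_RGB2HSV)
    cv2.imwrite(f"pics/{c}.tmp.png",f["img"][:,:,::-1])
    for n,z in(("badge_mid",.0115),("plate_top",.062),("pusher_mid",.055),("rest_floor",.010)):
        for d in tip_of(c,n)[:4]: print(c,n,round(d["score"],2),np.round(d["centre"],1),np.round(onz(f,d["centre"],z)[:2],4))
    # die foot
    m=(abs(hsv[...,0].astype(int)-108)<12)&(hsv[...,1]>120)&(hsv[...,2]>40)
    yy,xx=np.mgrid[:480,:640]; w=(abs(xx-sd[0])<40)&(abs(yy-sd[1])<40)
    P=np.array([onz(f,p,.012)[:2] for p in zip(xx[m&w],yy[m&w])]); r=cv2.minAreaRect(P.astype(np.float32)*1000); print(c,"foot",np.round(cv2.boxPoints(r)).tolist(),r)
    # yellow badge
    w=np.hypot(xx-sb[0],yy-sb[1])<20
    m=(abs(hsv[...,0].astype(int)-28)<6)&(hsv[...,1]>190)&w
    if m.sum()>10:
        P=np.array([onz(f,p,.015)[:2] for p in zip(xx[m],yy[m])]); print(c,"badge yellow",m.sum(),cv2.minEnclosingCircle(P.astype(np.float32)*1000))
    for s in silhouettes(c,"board")[:2]:
        r=cv2.minAreaRect(poly(f,s["mask"],.008).astype(np.float32)*1000); print(c,"board",s["score"],r)
    for s in silhouettes(c,"pusher_mid")[:2]: print(c,"pusher sil",s["score"],s["centre"],s["mask"].sum())
    for s in silhouettes(c,"plate_top")[:4]:
        r=cv2.minEnclosingCircle(poly(f,s["mask"],.062).astype(np.float32)*1000); print(c,"plate sil",np.round(s["centre"]),s["mask"].sum(),r)
    if c=="top":
        I=f["img"][:,:,::-1]; a=[cv2.resize(I[y-33:y+33,x-33:x+33],(396,396),interpolation=cv2.INTER_CUBIC) for x,y in((321,237),(246,253))]
        a2=cv2.resize(I[y-33:y+33,x-33:x+33],(1,1)) if 0 else None
        cv2.imwrite("pics/crop1.png",np.hstack(a))
E
python3 m.py
python3 - <<'E'
import cv2,numpy as np
I=cv2.imread('pics/top.tmp.png');J=cv2.imread('pics/scene.tmp.png')
g=lambda I,x,y,r=25:cv2.resize(I[y-r:y+r,x-r:x+r],(260,260),interpolation=cv2.INTER_CUBIC)
cv2.imwrite('pics/crop2.png',np.vstack([np.hstack([g(I,321,237,32),g(I,246,253),g(I,466,241)]),np.hstack([g(J,304,240,32),g(J,350,280),g(J,254,170)])]))
E
```

```text
top badge_mid 0.58 [248.4 255.3] [0.4592 0.2098]
top badge_mid 0.36 [489.2 175.8] [ 0.6546 -0.3574]
top plate_top 0.86 [407.2 295.7] [ 0.3651 -0.1438]
top plate_top 0.85 [ 96.3 290.2] [0.3732 0.5314]
top plate_top 0.63 [318.9 232.2] [0.5049 0.0498]
top plate_top 0.55 [217.4 360.7] [0.2252 0.265 ]
top pusher_mid 0.75 [470.5 241.6] [ 0.4876 -0.2913]
top rest_floor 0.77 [466.1 246.1] [ 0.4847 -0.2944]
top rest_floor 0.21 [321.3 242.4] [0.4908 0.0425]
top foot [[435.0, 89.0], [442.0, -9.0], [570.0, 1.0], [563.0, 99.0]] ((502.62078857421875, 44.9423942565918), (128.22097778320312, 98.27672576904297), 4.373926639556885)
top badge yellow 93 ((464.8016052246094, 215.51495361328125), 22.538724899291992)
top board 0.85 ((478.4108581542969, 277.6734924316406), (213.51283264160156, 124.6940689086914), 78.37994384765625)
top pusher sil 0.68 [463.3, 242.4] 480
top pusher sil 0.3 [363.7, 133.9] 693
top plate sil [ 99. 291.] 991 ((375.75927734375, 522.8493041992188), 39.60771179199219)
top plate sil [318. 234.] 837 ((501.69091796875, 44.192901611328125), 37.41644287109375)
top plate sil [221. 361.] 
[... 605 characters left out ...]
451171875, 46.56415939331055), (126.43408966064453, 99.4040756225586), 4.2324395179748535)
scene badge yellow 12 ((477.6654052734375, 225.27392578125), 13.551458358764648)
scene board 0.92 ((482.87091064453125, 277.48736572265625), (214.30810546875, 123.64506530761719), 78.96197509765625)
scene pusher sil 0.6 [252.3, 169.9] 287
scene plate sil [311. 177.] 342 ((372.0997619628906, -135.2158203125), 43.10240936279297)
scene plate sil [460. 340.] 861 ((381.33184814453125, 527.7398681640625), 41.88933563232422)
scene plate sil [303. 237.] 485 ((507.65155029296875, 47.791107177734375), 41.713768005371094)
scene plate sil [432. 245.] 542 ((236.46205139160156, 268.7710876464844), 43.45547103881836)
```

View pics/crop2.png

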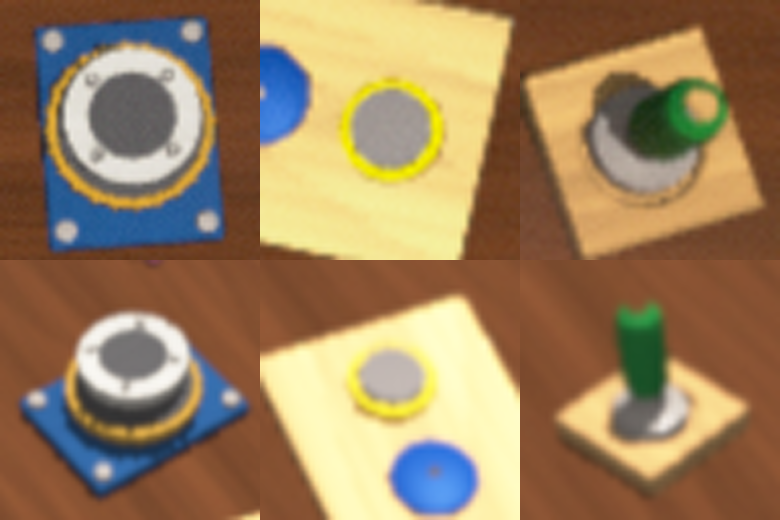

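The crops confirm the blue-foot die, the yellow badge and the pusher. The two cameras disagree by a consistent (5,2) mm, so I average them. Next I fit the pusher and grasp the badge.

```bash
cat > fit.py <<'E'
from h import *
from scipy.optimize import minimize
def hullmask(f,x,y,rings):
    P=[proj(f,(x+r*np.cos(a),y+r*np.sin(a),z)) for z,r in rings for a in np.linspace(0,6.28,25)]
    h=cv2.convexHull((np.array(P)*8*1).astype(np.float32)).astype(np.int32)
    m=np.zeros((480,640),np.uint8); cv2.fillConvexPoly(m,h,255,cv2.LINE_AA,3); return m/255.
def fit(f,mask,x0,rings,win=40):
    c=proj(f,(*x0,rings[0][0])).astype(int); w=np.zeros((480,640),bool); w[c[1]-win:c[1]+win,c[0]-win:c[0]+win]=1
    m=(mask&w).astype(float)
    cost=lambda p:abs(hullmask(f,p[0]/1e3,p[1]/1e3,rings)-m).sum()
    r=minimize(cost,np.array(x0)*1e3,method="Nelder-Mead",options=dict(initial_simplex=np.array(x0)*1e3+np.array([[0,0],[5,0],[0,5]])))
    return r.x,r.fun,m.sum()
E
python3 - <<'E'
from fit import *
for c in("top","scene"):
    f=grab_frame(c); h=cv2.cvtColor(f["img"],cv2.COLOR_RGB2HSV).astype(int)
    g=(abs(h[...,0]-65)<20)&(h[...,1]>110)&(h[...,2]>30)
    print(c,"handle",fit(f,g,(.493,-.291),[(.044,.015),(.084,.015),(.1,.010)],30))
    dk=(h[...,1]<60)&(h[...,2]<130)
    print(c,"plate disc",fit(f,dk&0 if 0 else dk,(.505,.046),[(.062,.0225)],12))
    gy=(h[...,1]<70)
    print(c,"badge back",fit(f,gy,(.466,.2145),[(.019,.018)],12))
    w=(h[...,1]<50)&(h[...,2]>150)
    m=np.zeros((480,640),bool)
for p,y in(((.466,.2145,.008),78.7),((.466,.2145,.008),-101.3),((.505,.046,.062),94.3),((.505,.046,.062),4.3),((.505,.046,.062),-85.7),((.493,-.291,.045),4.3),((.493,-.291,.045),-85.7),((.493,-.291,.045),-30)):
    q=ik(p,rot(np.radians(y))); print(p,y,None if q is None else np.round(q,2))
E
```

```text
top handle (array([ 492.72229004, -288.8112793 ]), np.float64(136.69803921568626), np.float64(122.0))
top plate disc (array([503.49257588,  44.91267836]), np.float64(23.52156862745098), np.float64(334.0))
top badge back (array([466.1789856 , 214.58644104]), np.float64(63.21176470588236), np.float64(160.0))
scene handle (array([ 492.65875864, -291.03677249]), np.float64(74.16862745098038), np.float64(118.0))
scene plate disc (array([505.63274384,  40.01414871]), np.float64(96.00784313725491), np.float64(158.0))
scene badge back (array([468.81691767, 215.25468853]), np.float64(133.38039215686274), np.float64(185.0))
(0.466, 0.2145, 0.008) 78.7 [ 0.29  0.53 -0.55  0.49  0.    2.06]
(0.466, 0.2145, 0.008) -101.3 [ 0.29  0.53 -0.55  0.49  0.   -1.09]
(0.505, 0.046, 0.062) 94.3 [-0.05  0.43 -0.53  0.61  0.    1.44]
(0.505, 0.046, 0.062) 4.3 [-0.05  0.43 -0.53  0.61  0.    3.01]
(0.505, 0.046, 0.062) -85.7 [-0.05  0.43 -0.53  0.61  0.   -1.7 ]
(0.493, -0.291, 0.045) 4.3 [-0.66  0.55 -0.36  0.65  0.    2.4 ]
(0.493, -0.291, 0.045) -85.7 [-0.66  0.55 -0.36  0.65  0.   -2.31]
(0.493, -0.291, 0.045) -30 [-0.66  0.55 -0.36  0.65  0.    3.  ]
```

Run:
```python
from h import *
r=rot(np.radians(78.7)); t=get_state()["clock"]
movep((.467,.214,.07),r); print(get_state()["clock"]-t)
move_l((.467,.214,.008),.1); print(get_state()["clock"]-t, get_state()["contact_force"])
grab(30); s=get_state(); print(s["clock"]-t,s["finger_gap"],s["grasp_force"],s["contact_force"])
move_l((.467,.214,.12),.12)
s=get_state(); print(s["clock"]-t,s["finger_gap"],s["grasp_force"])
r=rot(np.radians(94.3))
movep((.505,.0455,.10),r); s=get_state();print(s["clock"],s["position"],s["contact_force"])
for c in("top","scene"):
    f=grab_frame(c); p=proj(f,(.505,.0455,.075)).astype(int); I=f["img"][p[1]-40:p[1]+40,p[0]-40:p[0]+40,::-1]
    cv2.imwrite(f"pics/b_{c}.png",cv2.resize(I,(390,390),interpolation=cv2.INTER_CUBIC))
cv2.imwrite("pics/b.png",np.hstack([cv2.imread("pics/b_top.png"),cv2.imread("pics/b_scene.png")]))
```

```text
1.65
2.4167 [-0.22171668  0.41024805 -0.33910063]
2.9 0.5106314849600755 29.67489928007126 [-1.56433747 -0.26162335  6.28902598]
3.9833000000000003 0.5108313357373738 30.58180332183838
6.6167 [0.50444805 0.04593392 0.09950854] [ 0.5933349   0.30329465 -0.05854788]
```

View pics/b.png

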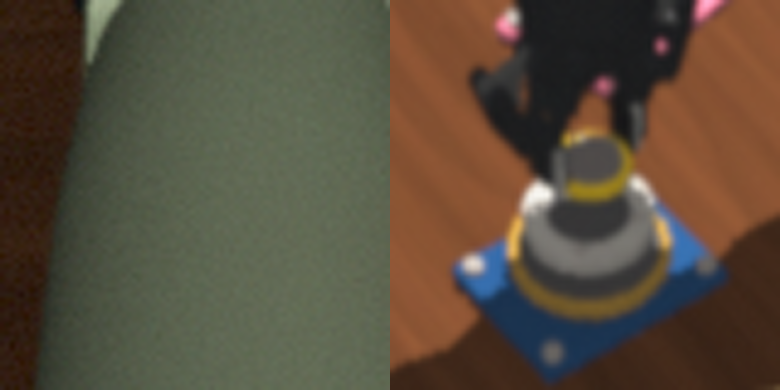

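The scene view shows the badge held flat above the blue die. I'll check its in-hand position numerically from the yellow rim's right and bottom edges.

Run:
```python
from fit import *
from scipy.optimize import least_squares
f=grab_frame("scene"); h=cv2.cvtColor(f["img"],cv2.COLOR_RGB2HSV).astype(int); s=get_state(); p=s["position"]
c=proj(f,p+[0,0,.006])
yy,xx=np.mgrid[:480,:640]; w=(abs(xx-c[0])<12)&(abs(yy-c[1])<12)
m=w&(abs(h[...,0]-27)<7)&(h[...,1]>110)
print(p,c,m.sum(),xx[m].min(),xx[m].max(),yy[m].min(),yy[m].max())
# rim: rightmost/bottommost of mask vs. projected hull extents
for o in((0,0),(.0025,.0009)):
    P=np.array([proj(f,(p[0]+o[0]+.023*np.cos(a),p[1]+o[1]+.023*np.sin(a),p[2]+z)) for z in(0.,.007) for a in np.linspace(0,6.28,73)])
    print(o,P.min(0),P.max(0))
for l in range(int(c[1])-12,int(c[1])+13): print(''.join('#' if m[l,k] else ('o' if h[l,k,1]<70 and h[l,k,2]>60 else '.') for k in range(int(c[0])-14,int(c[0])+15)),l)
print(int(c[0])-14)
d=.001; 
print("dpx/dx",(proj(f,p+[d,0,0])-proj(f,p)),"dpx/dy",(proj(f,p+[0,d,0])-proj(f,p)))
# plate rim (white/grey annulus) extents predicted
for o in((0.505,.0455),(.5075,.0464)):
    P=np.array([proj(f,(o[0]+.065*np.cos(a)*0+.038*np.cos(a),o[1]+.038*np.sin(a),.062)) for a in np.linspace(0,6.28,73)]); print(P.min(0),P.max(0))
```

```text
[0.50477184 0.04692408 0.10000351] [304.81269906 221.10082932] 73 299 313 215 229
(0, 0) [296.29397314 214.69380427] [313.31482723 228.90124727]
(0.0025, 0.0009) [295.66864868 215.24837771] [312.71064511 229.48175915]
........................o.... 209
........................oo... 210
........................oo... 211
........................oo... 212
........................oo... 213
........................oo... 214
....................#...oo... 215
.........##.#......###..oo... 216
.........##..ooooooo.##.o.... 217
.........o.ooooooooo.##...... 218
........ooooooooooooo##...... 219
.......oooooooooooooo##...... 220
.......oooooooooooooo.##..... 221
.......oooooooooooooo###..... 222
.......ooooooooooooo.##...... 223
....oo.oooo.ooooooo.###.oo... 224
...ooooooo.####..#####.oooo.. 225
...ooooooo############.oooo.. 226
..oooooooo.###########oooooo. 227
.ooooooooo.#########.oooooooo 228
.oooooooooo..#####.o..ooooooo 229
.oooooooo......oo.....ooooooo 230
.ooooooo..............ooooooo 231
.ooooooo..............ooooooo 232
..oooooo..............oooooo. 233
290
dpx/dx [-0.31447136  0.14417488] dpx/dy [0.19247214 0.22921202]
[290.99164504 221.58591233] [318.38783674 242.04084866]
[290.37667616 222.1295188 ] [317.80222781 242.62672732]
```

Run:
```python
from h import *
for i in range(3): s=get_state(); print(s["clock"],s["position"],np.linalg.norm(s["joint_velocities"]))
sleep(.2); print(get_state()["position"])
move_l((.505,.045,.0625),.06,until_force=4); s=get_state(); print(s["clock"],s["position"],s["contact_force"])
let_go(); s=get_state(); print(s["position"])
move_l((.505,.045,.13),.15)
movep((.492,-.29,.15),rot(np.radians(60)))
print(get_state()["clock"],get_state()["q"])
out=[]
for c in("top","scene"):
    f=grab_frame(c); p=proj(f,(.505,.0455,.06)).astype(int); I=f["img"][p[1]-30:p[1]+30,p[0]-30:p[0]+30,::-1]
    out.append(cv2.resize(I,(390,390),interpolation=cv2.INTER_CUBIC))
    np.save(f"pics/p_{c}.npy",f["img"])
cv2.imwrite("pics/c.png",np.hstack(out))
```

```text
6.7667 [0.50477184 0.04692408 0.10000351] 0.006755887617672662
6.7667 [0.50477184 0.04692408 0.10000351] 0.006755887617672662
6.7667 [0.50477184 0.04692408 0.10000351] 0.006755887617672662
[0.50497862 0.04648624 0.10012917]
7.7417 [0.50454705 0.04497801 0.06250446] [-2.34981247 -0.04167018  2.51579393]
[0.50512404 0.04498819 0.06258994]
10.1 [-6.60367862e-01  4.30066617e-01 -2.57855451e-01  8.84140354e-01
  5.13979619e-04  1.43254011e+00]
```

View pics/c.png

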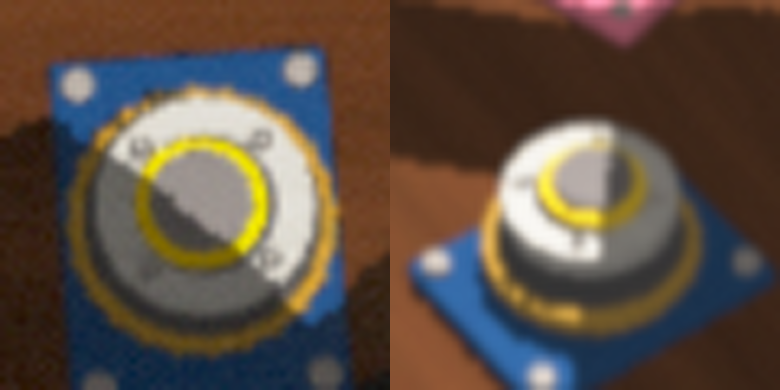

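The badge lies flat between the four pins, centred to about 1 mm. In the crop the pin centre is about (206,204) and the badge about (204,202). Next is the pusher: one light grip to centre it, then a firm grip turned by 90°.

Run:
```python
from h import *
def st(l):
    s=get_state(); print(l,round(s["clock"],2),np.round(s["position"],4),round(s["finger_gap"],3),round(s["grasp_force"],1),np.round(s["contact_force"],2),np.round(s["wrist_torque"],2)); return s
x,y=.4925,-.290
move_l((x,y,.045),.12); st("down")
grab(20); st("grip1")
let_go(); st("open")
movep((x,y,.045),rot(np.radians(150))); print(get_state()["q"][5]); st("turned")
grab(100); sleep(.2); st("grip2")
move_l((x,y,.150),.12); sleep(.3); st("up")
out=[]
for c in("top","scene"):
    f=grab_frame(c); p=proj(f,(x,y,.13)).astype(int); I=f["img"][p[1]-40:p[1]+40,p[0]-40:p[0]+40,::-1]
    out.append(cv2.resize(I,(390,390),interpolation=cv2.INTER_CUBIC))
cv2.imwrite("pics/d.png",np.hstack(out))
```

```text
down 11.22 [ 0.4931 -0.2903  0.0457] 1.0 0.0 [-0.1   0.1  -0.54] [ 0.01 -0.03 -0.01]
grip1 11.78 [ 0.4928 -0.2902  0.0454] 0.345 20.5 [-0.22  0.12  2.62] [0.03 0.05 0.  ]
open 12.36 [ 0.4925 -0.29    0.045 ] 1.002 0.0 [-0.33 -0.49 -0.76] [-0.04  0.03 -0.01]
-0.13711957766029623
turned 13.76 [ 0.4925 -0.29    0.045 ] 1.0 0.0 [0.07 0.15 0.26] [-0.01 -0.01 -0.02]
grip2 14.53 [ 0.4927 -0.2899  0.0453] 0.331 98.2 [0.23 1.17 5.27] [ 0.41  0.11 -0.03]
up 15.85 [ 0.4923 -0.2898  0.1495] 0.329 98.5 [ 0.22 -0.66 -3.62] [ 0.05  0.02 -0.  ]
```

View pics/d.png

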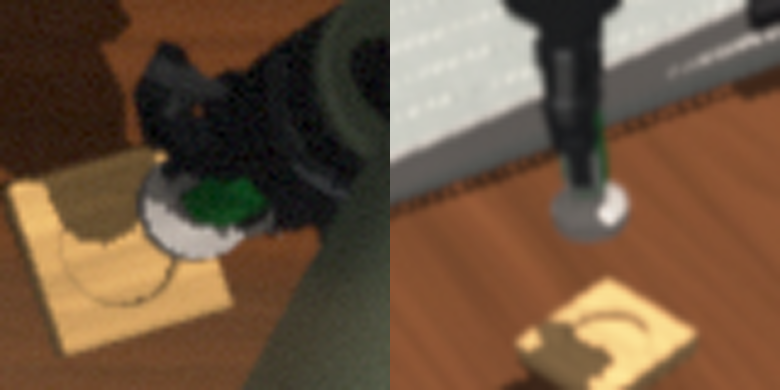

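The pusher is held upright, with its face level and the recess empty. The wrist moment is about 0, so I start pressing in small steps.

Run:
```python
from h import *
X,Y=.5048,.0455
movep((X,Y,.125),rot(np.radians(94.3))); sleep(.4)
F0=np.mean([(sleep(.05),get_state()["contact_force"])[1] for _ in range(6)],0); np.save("F0.npy",F0)
T0=get_state()["wrist_torque"]; print("F0",F0,T0,get_state()["clock"],get_state()["position"])
print(move_l((X,Y,.1095),.03)); z=.1095
log=[];t0=get_state()["clock"]
while z>.085:
    z-=.0003; move_l((X,Y,z),.012); s=get_state(); F=(s["contact_force"]-F0)[2]
    log.append((round(s["clock"]-t0,2),round(z*1e3,2),round(s["position"][2]*1e3,2),round(F,1)))
    if F>17 or s["clock"]-t0>12: break
for i,l in enumerate(log):
    if i%2==0 or i>len(log)-8: print(*l)
s=get_state(); print(s["clock"],s["contact_force"]-F0,s["wrist_torque"]-T0,s["position"])
```

```text
F0 [-0.1139864   0.18912299 -2.46621642] [0.05290835 0.01337292 0.02911546] 18.0583 [0.504817   0.04549496 0.12500577]
False
0.25 109.2 109.37 -0.9
0.75 108.6 108.6 0.2
1.25 108.0 108.06 1.6
1.75 107.4 107.4 2.4
2.25 106.8 106.79 1.7
2.75 106.2 106.17 3.0
3.25 105.6 105.59 1.8
3.75 105.0 104.98 2.6
4.25 104.4 104.39 3.3
4.75 103.8 103.8 3.2
5.25 103.2 103.22 3.2
5.75 102.6 103.04 9.1
6.25 102.0 102.64 11.0
6.75 101.4 102.08 10.5
7.25 100.8 101.47 10.9
7.75 100.2 100.87 10.8
8.25 99.6 100.27 11.5
8.5 99.3 99.95 10.8
8.75 99.0 99.68 11.6
9.0 98.7 99.38 10.5
9.25 98.4 99.29 13.7
9.5 98.1 99.27 15.8
9.75 97.8 99.23 18.8
28.475 [-5.71155313 -0.3648619  18.76776089] [-0.11044836  1.54138845 -0.0341548 ] [0.50506392 0.04547459 0.09923115]
```

Contact came at TCP 108.2 mm and the plate's stop at 103.05 mm, about 5 mm of travel. The back then went in 3.7 mm at its plateau force and came solid at 99.3 mm. Now I hold and trim to about 20 N.

Run:
```python
from h import *
X,Y=.5048,.0455; F0=np.load("F0.npy")
def avg(n=6):
    A=[(sleep(.04),get_state()["contact_force"]-F0)[1] for _ in range(n)]; return np.mean(A,0)
F=avg(); z=.0978; print(F,get_state()["eef_rot"])
for _ in range(6):
    if F[2]>=19.3: break
    z-=min(.0003,max(.00005,(19.8-F[2])/9000)); move_l((X,Y,z),.01); F=avg(); print(round(z,5),F,get_state()["position"])
sleep(.8); print("hold",avg(),get_state()["clock"],get_state()["position"])
```

```text
[-5.35422361 -0.37241089 17.96278169] [2.13582118e+00 2.30258914e+00 8.91684792e-04]
0.0976 [-5.64844873 -0.50687454 19.35043411] [0.5050742  0.04546173 0.09920398]
hold [-6.00732632 -0.25790341 19.66611893] 30.275 [0.50505472 0.04545622 0.09918516]
```

Run:
```python
from h import *
X,Y=.5048,.0455; x,y=.4925,-.290
move_l((X,Y,.104),.02); move_l((X,Y,.15),.1); s=get_state(); print(s["clock"],s["contact_force"])
movep((x,y,.15),rot(np.radians(150)))
out=[]
for c in("top","scene"):
    f=grab_frame(c)
    for P,r in(((.505,.0455,.06),25),((x,y,.05),40)):
        p=proj(f,P).astype(int); print(c,p); out.append(cv2.resize(f["img"][p[1]-r:p[1]+r,p[0]-r:p[0]+r,::-1],(290,290),interpolation=cv2.INTER_CUBIC))
cv2.imwrite("pics/e.png",np.vstack([np.hstack(out[:2]),np.hstack(out[2:])]))
```

```text
31.35 [-0.52244568 -0.10368963 -3.22289021]
top [320 232]
top [469 239]
scene [304 232]
scene [253 166]
```

View pics/e.png

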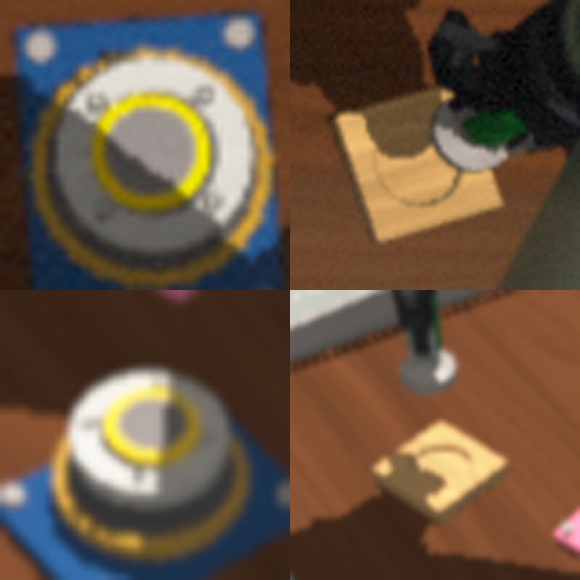

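The badge is closed and sitting between the pins. The recess is empty and its centre, about (.491,-.291), agrees with the pick pose. I'm returning the pusher.

Run:
```python
from h import *
x,y=.4922,-.290
move_l((x,y,.065),.1); sleep(.2)
hit=move_l((x,y,.0447),.025,until_force=3); s=get_state(); print(hit,s["clock"],s["position"],s["contact_force"])
```

```text
True 34.8 [ 0.49191443 -0.28969595  0.04528863] [0.65228176 0.62395831 4.81816783]
```

Run:
```python
from h import *
let_go(); x,y=.4922,-.290
move_l((x,y,.17),.1); movep((.35,-.1,.30),rot(np.radians(120))); s=get_state(); print(s["clock"],s["position"],s["contact_force"])
out=[]
for c in("top","scene"):
    f=grab_frame(c)
    for P,r in(((.505,.0455,.06),25),((x,y,.05),30)):
        p=proj(f,P).astype(int); out.append(cv2.resize(f["img"][p[1]-r:p[1]+r,p[0]-r:p[0]+r,::-1],(290,290),interpolation=cv2.INTER_CUBIC))
cv2.imwrite("pics/f.png",np.vstack([np.hstack(out[:2]),np.hstack(out[2:])]))
```

```text
37.85 [ 0.35056631 -0.10048193  0.29976379] [ 0.11242839  0.12928278 -0.00619532]
```

View pics/f.png

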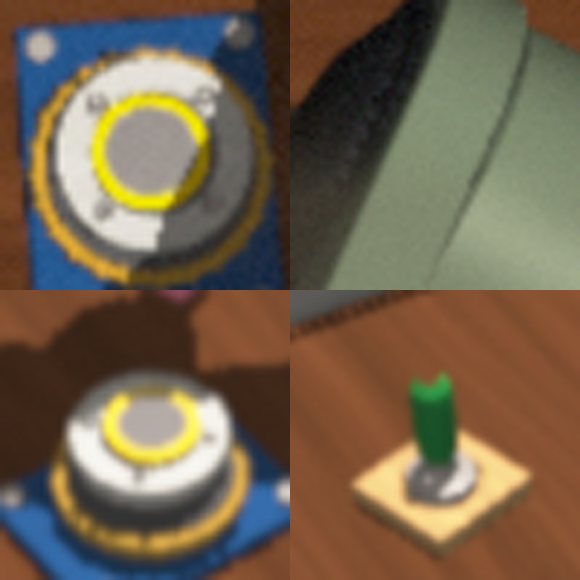

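The pusher stands upright in its rest and the closed badge lies in the die, so I'm handing it in.

```bash
python3 -c "
from cell import *
print(sign_off())"
```

```text
the job is handed in; nothing more can be done
None
```

The job is handed in after about 38 s: the badge was pressed home with a measured 20 N or so and left in the die, and the pusher stands upright in its rest again.

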